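# Turn a trolley wheel until its valve is at the top

## Task

The sample trolley's wheel is mounted upright in a service stand, with its valve somewhere near the bottom. Push gently on its spokes with the fingertips, one spoke after another and either way round, until the valve is at the very top of the wheel, straight above the axle, ready for the pump. Grip nothing, do not push on the tyre or on the valve itself, leave the other things on the desk where they are, and finish with the wheel at rest and the robot clear of it.

Things in the scene. Friction and masses are not known exactly. Their poses are not given: they have to be found in the camera images.
- stand: Fixed grey steel stand; origin at the centre of its underside. Base plate 90 mm (x) by 300 mm (y); a post each side of the wheel at y = +-137 mm, 172 mm high; level crossbars at axle height from post to post before and behind the wheel, 26 mm high. The front bar fills x = -44 to -32 mm, so a finger between the spokes cannot pass axle height there; above it the wheel's front is open.
- axle (a point): Centre of the wheel: on the axle, midway through the wheel's width, 155 mm above the desk; fixed to the stand. Its x axis is level, along the axle, from the robot's side (front) to the back of the wheel; y to the left, z up. The axle's nut and end stick out in front to x = -54 mm, within 11 mm of the axis.
- wheel (a joint): Turn of the wheel, rad: 0 or 2 pi = valve straight above the axle; grows clockwise seen from the robot's side (front). At q the valve stands q clockwise from the top. Starts at 2.5 to 3.78 (valve near the bottom); turns both ways, past a full turn. Balanced; a drag of 0.2 N m (about 3 N at mid-spoke) stops it once it is no longer pushed, and it stays there.
- spokes: Five straight aluminium spokes; origin at the wheel's centre, x along the axle to the back, z towards the valve. From the front they lie 36, 108, 180, 252, 324 degrees clockwise from the valve. Each is 12 mm wide, at x = -24 to -12 mm, from the hub (radius 19, x = -29 to 29 mm) to the rim (inner radius 84, x = -22 to 22 mm); gaps open right through. Push about 60 mm from the axis.
- tyre: The black rubber tyre round the rim, outer radius 123 mm, inner radius 84 mm, 38 mm wide; origin at the wheel's centre, axes as spokes. Not to be pushed on.
- valve: Valve stem, a black rubber stub with brass end, 28 mm long, 12 mm thick, inside the rim midway between two spokes, pointing to the hub (84 to 56 mm from the axis). Origin at its root on the rim, 11 mm behind the wheel's mid-plane; its front side is 17 mm behind the back of the spokes. Its z axis points from the wheel's centre out through the valve: straight up when done.
- mug: White mug, 83 mm wide, 115 mm with its handle, 86 mm high; origin at the centre of its underside. Stands to the left of the stand; leave alone.
- pot: Small round cream pot, 67 mm in diameter, 24 mm high; origin at the centre of its underside. Left of the stand; leave alone.
- tape: Roll of brown packing tape lying flat, 96 mm in diameter, 48 mm high; origin at the centre of its underside. Behind the stand; leave alone.
- timer: Small white electronic timer lying flat behind the stand, 66 x 63 x 18 mm, three round keys on top; origin at the centre of its underside. Leave alone.
- burette_stand: Fixed furniture and an obstacle: the tall burette stand on the near desk, left of the arm's way to the wheel. Origin at the underside of its base plate. A thin steel rod (35 mm farther from the robot in x and 58 mm to the right of the origin) and a burette tube (23 mm nearer, 8 mm to the left) rise to 635 mm above the desk. Keep the arm clear of them.

How it is judged:
By the outcome, as a careful person would: the job done as asked, in the order asked, and still so for the second after the job is handed in, with the robot touching nothing.
It also fails if it takes over 64 s, if anything falls off the work surface, if the arm or the gripper's body presses on something with over 40 N, if the wrist force passes 120 N, or if a joint passes its speed limit or range.

## Robot

A 6-joint arm with a two-finger parallel gripper is mounted at the origin on the work surface; the furniture and walls round the work are solid. World frame = base frame: x ahead of the robot, y to its left, z up, the work surface at z = 0. Lengths are in m, angles in rad, forces in N, time in s.
With the tool pointing down it reaches from about 0.35 to 0.975 m from the base axis. Payload 4.9 kg.
Tool frame: the origin (TCP) lies between the finger pads; the fingertips stand 17 mm ahead of it and the grasp point (between the pads) lies 2 mm behind it (manip.nose_length is the distance from the TCP to the fingertips, in m); z points along the fingers, y is the line along which they close (so a half turn about z gives the same grasp; the last joint's range is limited). The gripper opens to 85 mm and grips with 20 to 120 N. Pads are 22 mm wide; open, the fingers measure 114 mm over their backs; the gripper's body (76 mm by 85 mm) begins 54 mm behind the grasp point. The pads swing forward as they close: fully open they stand 13 mm farther back than shut.
Start: joints at [1.115, 0.053, 1.613, -0, 1.476, -0.119], TCP at [0.207, 0.59, 0.248] pointing down, gripper open.
Joint ranges: [-3.01, 3.01], [-1.01, 2.22], [0.06, 2.58], [-1.02, 4.17], [0.09, 2.62], [-3.14, 3.14]. Speed limits (rad/s): [2.57, 2.57, 3.14, 3.14, 3.14, 3.14].

## Interface

Orientations are given as a unit quaternion [w, x, y, z].
In Python, from plant import manip gives the robot as it stands. The module is installed in compiled form; this text tells all that it offers.
- The arm moves only by the tool apply_moves, never from a script. Its argument "moves" is a list of rows, each a list of 3 entries, a list of its own where there are three numbers: the turn, a rotation vector about the tool's x, y, z in rad, then the shift along the tool's x, y, z in cm, then the closure, from -1 (fully open) to 1 (shut), so that 0 is half open. A call has 1 to 20 rows; each row is the pose to reach, as a shift and turn from the pose commanded when the call began, along the tool's axes at that moment; what a row does not reach only later rows make up. A row lasts 1/10 s, in which the tool goes at most 50 mm and 8.59 degrees, less where a joint would pass 70% of its speed; a pose out of reach is approached as far as the arm can. A call with a gripper value outside its range is refused whole. The fingers move at their own pace and stop on an object; the grip force is fixed at half the most. Time passes only in rows, so rows that repeat a pose let the fingers close. It gives the time, the measured TCP pose, the force, the opening and the grip force at its end, in the units of the state.
- manip.state(): the state, without advancing time (a new reading comes with each control period).
- manip.grab_frame(name): name is "scene" or "top" or "wrist"; returns a dict with "image" (400x640x3 uint8, red, green, blue), "K" (3x3 intrinsics, pixels), "k1" (the pictures are not rectified: a ray, as slopes to the right and down, at radius r is drawn at 1 + k1 r^2 times it, then the intrinsics apply), "rvec" (rotation vector, rad) and "tvec" (3), from world to camera coordinates, as OpenCV has them. Camera axes: x right, y down, z forward; pixel columns grow to the right and rows downward; lengths in m; the calibration is good to about 2 mm. A picture is of the moment at which its call begins. There is no depth.
- manip.job_done(): hands the job in; it is judged then, once.
Trained networks look in a picture, given as the dict that the camera call returned (one of the last four; its "shot" number tells which), for a name from the list of things; names that differ only in an ending like _2 or _b are one class to them, and where a whole thing is asked for, a point or a joint stands for the part that bears it (a point fixed in the world has none). Each returns a list of dicts, best first, with "score" (0 to 1); they miss things now and then, are a little off and sometimes report something else, mostly with a low value. They report only what shows in the picture. A call takes as long as a camera call.
- manip.look_for(picture, label): "location" ([x, y, z] in m, in the coordinates of the camera as it stood for that picture, good to about 4 mm: the middle of the surface that is visible of it).
- manip.silhouettes(picture, label): "pixels" (400x640 bool, what is visible of it).
- manip.spot_point(picture, label): "location" ([x, y, z] in m, in the coordinates of the camera as it stood for that picture, good to about 4 mm: a listed point, or the origin of a listed thing).
The state is a dict: "time": time; "joint_pos": joint angles; "joint_vel": joint speeds; "joint_efforts": joint torques, N m; "tool_pos": TCP position; "tool_rot": TCP orientation; "contact_force": force on the tool from outside, world axes, zero at the start; "ft_torque": the same for the moment, N m; "gripper_width": opening from 0.0 (shut) to 1.0 (fully open); "grasp_force": force on a finger pad.
Only numpy, scipy, OpenCV 4.12 (cv2) and the standard library are available. Lean on these libraries where they do the work, as an engineer would, in place of code of your own. Each camera call takes 0.05 s, during which the arm holds its last target. There are 200 camera calls.

## Working session

There is one attempt and no reset: what is moved stays moved. The work goes in short steps, Python scripts to look and compute and a tool call to move; the robot and the scene stay as the last step left them, time stands still between calls to the robot, and variables do not carry over. Pictures are saved under pics/ and viewed, at most 10 in all, crops included, and the job is handed in when it is done.

Besides the shell and the picture viewer there is one more tool, called in YAML: its name, and indented under it one key for each argument. apply_moves: Moves the arm, as the interface text tells. Its arguments: {"type":"object","properties":{"moves":{"type":"array"}},"required":["moves"]}

```bash
mkdir -p pics; cat > h.py <<'E'
import numpy as np, cv2
from scipy.spatial.transform import Rotation as R
from plant import manip
def c2w(f,p):
    M=cv2.Rodrigues(np.array(f["rvec"],float))[0]
    return M.T@(np.array(p)-np.array(f["tvec"]).ravel())
def proj(f,P):
    M=cv2.Rodrigues(np.array(f["rvec"],float))[0]
    c=np.atleast_2d(P)@M.T+np.array(f["tvec"]).ravel()
    s=c[:,:2]/c[:,2:];s=s*(1+f["k1"]*(s**2).sum(1,keepdims=True))
    K=np.array(f["K"]);return np.c_[s[:,0]*K[0,0]+K[0,2],s[:,1]*K[1,1]+K[1,2]]
def save(f,n): cv2.imwrite("pics/"+n,cv2.cvtColor(f["image"],cv2.COLOR_RGB2BGR))
E
python3 - <<'E'
from h import *
np.set_printoptions(precision=4,suppress=True)
s=manip.state();print(s["time"],s["tool_pos"],s["tool_rot"],s["gripper_width"],manip.nose_length)
for n in ["scene","top"]:
    f=manip.grab_frame(n);save(f,n+"0.png")
    print(n,"campos",c2w(f,[0,0,0]))
    for l in ["axle","stand","spokes","tyre","valve","burette_stand","mug","pot","tape","timer"]:
        for d in manip.spot_point(f,l)[:2]:
            print(l,round(d["score"],2),c2w(f,d["location"]),proj(f,c2w(f,d["location"])))
E
```

```text
0.0 [0.2063 0.5894 0.2471] [-0.0003  0.1676  0.9859 -0.001 ] 1.0007390875733635 0.017
scene campos [-0.0043 -0.2212  0.7921]
axle 0.65 [0.576  0.1009 0.153 ] [[378.051  228.0882]]
stand 0.76 [ 0.5794  0.1043 -0.0071] [[371.8284 273.4804]]
stand 0.65 [0.5744 0.1029 0.152 ] [[376.8597 228.3967]]
spokes 0.87 [0.5751 0.0987 0.1496] [[378.5043 229.8627]]
valve 0.57 [0.5893 0.0864 0.068 ] [[383.2347 253.9885]]
mug 0.64 [ 0.5033  0.345  -0.0058] [[279.103 244.975]]
pot 0.92 [ 0.6055  0.4032 -0.0038] [[289.3283 214.454 ]]
tape 0.38 [ 0.6952  0.3062 -0.0005] [[336.1543 211.7537]]
timer 0.36 [ 0.739   0.1504 -0.0016] [[391.4789 228.2341]]
top campos [0.4284 0.241  1.2576]
axle 0.68 [0.57   0.0989 0.1577] [[365.5751 167.1726]]
stand 0.7 [ 0.5717  0.1019 -0.0055] [[357.3594 173.6244]]
stand 0.7 [ 0.4985  0.35   -0.0021] [[271.5603 197.5946]]
spokes 0.73 [0.5729 0.1023 0.1555] [[364.1484 166.1231]]
tyre 0.85 [0.5698 0.1052 0.1498] [[362.7273 167.6073]]
mug 0.62 [0.4998 0.3481 0.0006] [[272.1198 197.087 ]]
pot 0.96 [ 0.6021  0.3997 -0.003 ] [[255.1753 161.7884]]
tape 0.96 [ 0.6975  0.3028 -0.0037] [[289.0651 129.9326]]
timer 0.75 [ 0.7372  0.1541 -0.005 ] [[339.8629 117.5722]]
```

View pics/scene0.png

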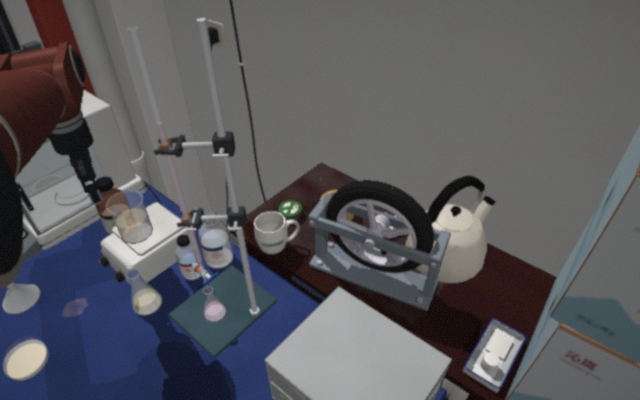

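View pics/top0.png

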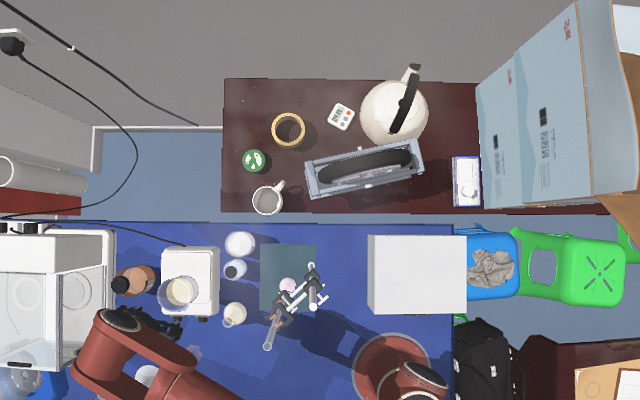

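The scene view shows the wheel with its hub at about (378,228). The burette rod runs from (254,312) to (205,20), between the arm and the wheel. The top view shows the stand yawed a little, a grey box at (415,275), and the rod clamps near (312,270).

```bash
cat >> h.py <<'E'
def ray(f,px):
    K=np.array(f["K"]);d=np.array([(px[0]-K[0,2])/K[0,0],(px[1]-K[1,2])/K[1,1]]);s=d.copy()
    for _ in range(20): s=d/(1+f["k1"]*(s@s))
    M=cv2.Rodrigues(np.array(f["rvec"],float))[0]
    return c2w(f,[0,0,0]),M.T@np.r_[s,1]
def atz(f,px,z):
    o,d=ray(f,px);return o+d*(z-o[2])/d[2]
def Ry(yaw): return np.array([[np.cos(yaw),-np.sin(yaw),0],[np.sin(yaw),np.cos(yaw),0],[0,0,1]])
def mask(f,P):
    m=np.zeros((400,640),np.uint8);cv2.fillConvexPoly(m,cv2.convexHull(proj(f,P).astype(np.float32)).astype(np.int32).reshape(-1,1,2),1);return m>0
def spoke_masks(f,c,yaw,q):
    m=np.zeros((400,640),bool)
    for k in range(5):
        a=q+np.radians(36+72*k);P=[]
        for r in (22,84):
            for w in (-6,6):
                for x in (-24,-12):
                    rad=np.array([0,-np.sin(a),np.cos(a)]);t=np.array([0,-np.cos(a),-np.sin(a)])
                    P.append(np.array([x,0,0])+r*rad+w*t)
        m|=mask(f,c+np.array(P)/1e3@Ry(yaw).T)
    return m
iou=lambda a,b:(a&b).sum()/max(1,(a|b).sum())
E
python3 - <<'E'
from h import *
from scipy.optimize import minimize
np.set_printoptions(precision=4,suppress=True)
ft=manip.grab_frame("top");fs=manip.grab_frame("scene")
t=manip.silhouettes(ft,"tyre")[0]["pixels"];st=manip.silhouettes(ft,"stand");
ss=manip.silhouettes(fs,"spokes");print([ (d["score"],d["pixels"].sum()) for d in st+ss])
th=np.linspace(0,2*np.pi,73)
T=np.array([[x,123*np.sin(a)*k,123*np.cos(a)*k] for a in th for x,k in((-19,.95),(19,.95),(-10,1),(10,1))])/1e3
stand=np.array([[x,y,z] for x in(-45,45) for y in(-150,150) for z in(0,8)]+[[x,y,172] for x in(-12,12) for y in (-145,145)])/1e3
best=[]
for yaw in np.radians(np.arange(-5,30,1)):
    for x in np.arange(.56,.59,.003):
        for y in np.arange(.09,.115,.003):
            best.append((iou(mask(ft,np.array([x,y,.155])+T@Ry(yaw).T),t),np.degrees(yaw),x,y))
best.sort(reverse=True);print(np.array(best[:8]))
sp=ss[0]["pixels"]
b=best[0];c=np.array([.573,.101,.154]);yaw=np.radians(np.mean([k[1] for k in best[:8]]))
r=sorted([(iou(spoke_masks(fs,c+[0,dy,dz],yaw,q),sp),np.degrees(q),dy,dz) for q in np.radians(np.arange(136,208,2)) for dy in(-.004,0,.004) for dz in (-.003,0,.003)],reverse=True);print(np.array(r[:6]))
print("rod base",atz(fs,(254,312),.01),"burette base-ish")
for n,pa in (("rodtop",(205,20)),("burtop",(135,30))): print(n,atz(fs,pa,.635))
print("rod px top at .635:",proj(ft,atz(fs,(205,20),.635)),proj(ft,atz(fs,(135,30),.635)))
for z in (.05,.1,.15,.2):
  print(z,[atz(ft,p,z)[:2] for p in((367,235),(467,313))],[atz(fs,p,z)[:2] for p in((268,358),(340,290),(449,357))])
big=cv2.resize(cv2.cvtColor(fs["image"][160:320,290:470],cv2.COLOR_RGB2BGR),None,fx=3.3,fy=3.3,interpolation=cv2.INTER_CUBIC);cv2.imwrite("pics/c1.png",big)
E
```

```text
[(0.64, np.int64(4433)), (0.43, np.int64(3176))]
[[ 0.6933 15.      0.569   0.105 ]
 [ 0.6923 15.      0.569   0.102 ]
 [ 0.6904 15.      0.572   0.099 ]
 [ 0.6902 16.      0.572   0.099 ]
 [ 0.6894 14.      0.569   0.099 ]
 [ 0.689  17.      0.572   0.102 ]
 [ 0.6887 16.      0.569   0.102 ]
 [ 0.6885 15.      0.569   0.108 ]]
[[  0.0032 192.       0.004    0.003 ]
 [  0.003  170.       0.004    0.003 ]
 [  0.003  200.       0.       0.003 ]
 [  0.003  200.       0.004    0.003 ]
 [  0.0028 194.       0.004    0.003 ]
 [  0.0028 160.      -0.004    0.003 ]]
rod base [0.3103 0.2353 0.01  ] burette base-ish
rodtop [0.3045 0.2157 0.635 ]
burtop [0.2339 0.2569 0.635 ]
rod px top at .635: [[325.9312 310.1943]] [[296.2656 359.7227]]
0.05 [array([0.3952, 0.0804]), array([ 0.1781, -0.2038])] [array([0.2383, 0.115 ]), array([0.455 , 0.1084]), array([ 0.4611, -0.1524])]
0.1 [array([0.3965, 0.087 ]), array([ 0.1885, -0.1854])] [array([0.2219, 0.0923]), array([0.4241, 0.0862]), array([ 0.4298, -0.1571])]
0.15 [array([0.3979, 0.0937]), array([ 0.1989, -0.1669])] [array([0.2056, 0.0697]), array([0.3931, 0.064 ]), array([ 0.3984, -0.1617])]
0.2 [array([0.3993, 0.1003]), array([ 0.2092, -0.1485])] [array([0.1892, 0.047 ]), array([0.3622, 0.0418]), array([ 0.3671, -0.1663])]
```

View pics/c1.png

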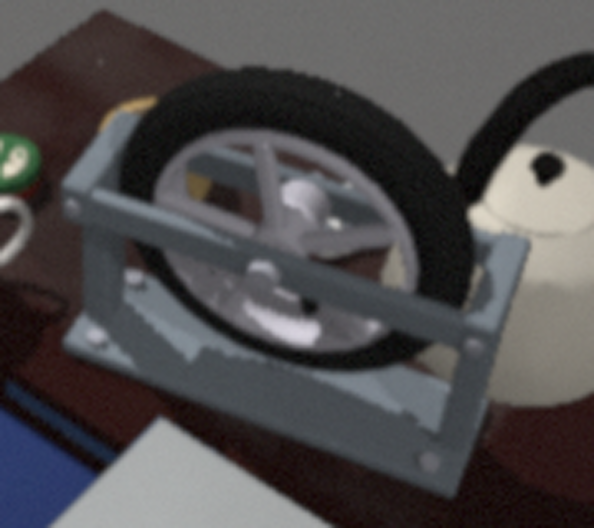

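The stand is yawed about 15° and the axle is near (0.572, 0.101, 0.155). The box in front is about 0.13 m high. The valve is just right of the bottom, at roughly (310,305) in the crop. The rods stand at about (0.307, 0.222) and (0.24, 0.27), so I'll lift the arm above them.

apply_moves:
  moves:
    - [[0,0,0],[0,0,-20],1]
    - [[0,0,0],[0,0,-20],1]
    - [[0,0,0],[0,0,-20],1]
    - [[0,0,0],[0,0,-20],1]
    - [[-1.57,0,0],[0,-8,-60],1]
    - [[-1.57,0,0],[0,-8,-60],1]
    - [[-1.57,0,0],[0,-8,-60],1]
    - [[-1.57,0,0],[0,-8,-60],1]
    - [[-1.57,0,0],[0,-8,-60],1]
    - [[-1.57,0,0],[0,-8,-60],1]
    - [[-1.57,0,0],[0,-8,-60],1]
    - [[-1.57,0,0],[0,-8,-60],1]
    - [[-1.57,0,0],[0,-8,-60],1]
    - [[-1.57,0,0],[0,-8,-60],1]
    - [[-1.57,0,0],[0,-8,-60],1]
    - [[-1.57,0,0],[0,-8,-60],1]

```text
time: 2.95
tool_pos: [0.1804, 0.5147, 0.8447]
tool_rot: [0.118, 0.119, 0.699, 0.695]
contact_force: [0.2, 0.4, -1.2]
gripper_width: -0.0
grasp_force: 0.0
```

```bash
cat >> h.py <<'E'
def rot(s): 
    w,x,y,z=s["tool_rot"];return R.from_quat([x,y,z,w])
def rel(s,pos,Rt):
    "row numbers: rotvec, shift(cm) from current pose to target"
    r=rot(s);return (r.inv()*Rt).as_rotvec().round(3),(r.inv().apply(np.array(pos)-s["tool_pos"])*100).round(2)
E
python3 - <<'E'
from h import *
np.set_printoptions(precision=4,suppress=True)
s=manip.state();print(s["time"],s["tool_pos"],np.array(s["joint_pos"]),"\n",rot(s).as_matrix())
fs=manip.grab_frame("scene");fw=manip.grab_frame("scene")
c=np.array([.572,.101,.155]);Rw=Ry(np.radians(15))
for n,p in(("up",(262,145)),("left",(165,205)),("right",(395,235)),("valve",(310,303))):
    o,d=ray(fs,(290+p[0]/3.3,160+p[1]/3.3))
    xo=.011 if n=="valve" else -.022
    nrm=Rw[:,0];P=o+d*((c+nrm*xo-o)@nrm)/(d@nrm);l=(P-c)@Rw
    print(n,l,"cw deg",np.degrees(np.arctan2(-l[1],l[2])))
save(fs,"s2.png")
E
```

```text
2.95 [0.1804 0.5147 0.8447] [ 0.968  -0.7032  1.6425  0.4296  0.6829 -0.3419] 
 [[-0.9438  0.0026  0.3305]
 [ 0.3305  0.0045  0.9438]
 [ 0.0009  1.     -0.0051]]
up [-0.022   0.0162  0.0821] cw deg -11.150072764037487
left [-0.022   0.0781  0.0071] cw deg -84.79357144675741
right [-0.022  -0.0732  0.0414] cw deg 60.528839098192186
valve [ 0.011  -0.0199 -0.077 ] cw deg 165.49029916688306
```

View pics/s2.png

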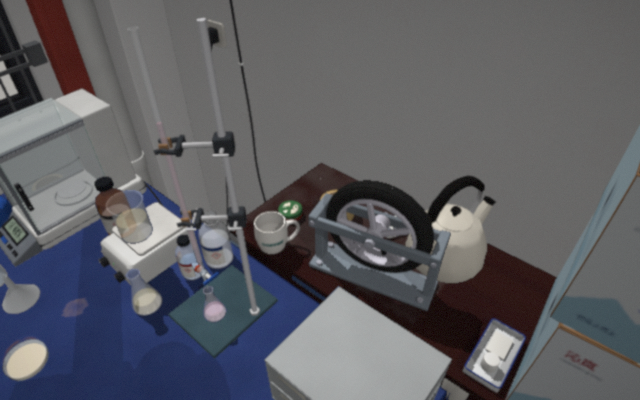

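Viewed again: the arm is out of the frame, and the wheel and rods haven't moved. The spoke tips at (369,204), (340,222) and (410,231) give q ≈ 168°, so I'll turn it anticlockwise by about 168°.

```bash
python3 - <<'E'
from h import *
np.set_printoptions(precision=4,suppress=True)
s=manip.state();f=manip.grab_frame("wrist")
M=cv2.Rodrigues(np.array(f["rvec"],float))[0]
print("cam in tool",rot(s).inv().apply(c2w(f,[0,0,0])-s["tool_pos"]),"view dir",rot(s).inv().apply(M[2]),"img right",rot(s).inv().apply(M[0]))
yaw=np.radians(15);Rw=Ry(yaw);c=np.array([.572,.101,.155])
for tilt in(0,20,30):
  t=np.radians(tilt);z=Rw@[np.cos(t),0,-np.sin(t)];up=Rw@[np.sin(t),0,np.cos(t)]
  for nm,y in(("yup",up),("yleft",np.cross(z,up)*-1),("yright",np.cross(z,up))):
    x=np.cross(y,z);print(tilt,nm,*rel(s,[.427,.062,.75],R.from_matrix(np.c_[x,y,z])))
E
```

```text
cam in tool [ 0.0823 -0.0014 -0.1251] view dir [-0.3179 -0.      0.9481] img right [-0.0003  1.     -0.0001]
0 yup [-0.002 -0.972  0.001] [-38.26  -9.92 -34.49]
0 yleft [ 0.757 -0.759 -1.434] [-38.26  -9.92 -34.49]
0 yright [-0.759 -0.757  1.435] [-38.26  -9.92 -34.49]
20 yup [ 0.319 -0.962  0.171] [-38.26  -9.92 -34.49]
20 yleft [ 0.975 -0.489 -1.256] [-38.26  -9.92 -34.49]
20 yright [-0.512 -1.022  1.589] [-38.26  -9.92 -34.49]
30 yup [ 0.48  -0.949  0.255] [-38.26  -9.92 -34.49]
30 yleft [ 1.074 -0.353 -1.159] [-38.26  -9.92 -34.49]
30 yright [-0.378 -1.152  1.655] [-38.26  -9.92 -34.49]
```

apply_moves:
  moves:
    - [[-0.378,-1.152,1.655],[-38.3,-4,-34.5],1]
    - [[-0.378,-1.152,1.655],[-38.3,-4,-34.5],1]
    - [[-0.378,-1.152,1.655],[-38.3,-4,-34.5],1]
    - [[-0.378,-1.152,1.655],[-38.3,-4,-34.5],1]
    - [[-0.378,-1.152,1.655],[-38.3,-4,-34.5],1]
    - [[-0.378,-1.152,1.655],[-38.3,-4,-34.5],1]
    - [[-0.378,-1.152,1.655],[-38.3,-4,-34.5],1]
    - [[-0.378,-1.152,1.655],[-38.3,-4,-34.5],1]
    - [[-0.378,-1.152,1.655],[-38.3,-4,-34.5],1]
    - [[-0.378,-1.152,1.655],[-38.3,-4,-34.5],1]
    - [[-0.378,-1.152,1.655],[-38.3,-4,-34.5],1]
    - [[-0.378,-1.152,1.655],[-38.3,-4,-34.5],1]
    - [[-0.378,-1.152,1.655],[-38.3,-4,-34.5],1]
    - [[-0.378,-1.152,1.655],[-38.3,-10,-34.5],1]
    - [[-0.378,-1.152,1.655],[-38.3,-10,-34.5],1]
    - [[-0.378,-1.152,1.655],[-38.3,-10,-34.5],1]

```text
time: 4.7
tool_pos: [0.428, 0.0624, 0.7477]
tool_rot: [-0.066, 0.859, 0.114, 0.495]
contact_force: [1.0, 0.7, -0.8]
gripper_width: 0.001
grasp_force: 0.0
```

```bash
python3 - <<'E'
from h import *
np.set_printoptions(precision=4,suppress=True)
s=manip.state();print(s["time"],s["tool_pos"],np.array(s["joint_pos"]),"\n",rot(s).as_matrix(),s["contact_force"])
E
```

```text
4.7 [0.428  0.0624 0.7477] [-0.3499 -0.8233  1.6335  0.5316  1.4026  1.1333] 
 [[ 0.4828  0.262   0.8356]
 [ 0.1307 -0.9651  0.2271]
 [ 0.8659 -0.0004 -0.5002]] [ 0.9918  0.6985 -0.8442]
```

```bash
cat > kin.py <<'E'
from h import *
import itertools
J=np.array([[1.115,.053,1.613,0,1.476,-.119],[.968,-.7032,1.6425,.4296,.6829,-.3419],[-.3499,-.8233,1.6335,.5316,1.4026,1.1333]])
P=np.array([[.2063,.5894,.2471],[.1804,.5147,.8447],[.428,.0624,.7477]])
ry=lambda a:R.from_euler('y',a);rz=lambda a:R.from_euler('z',a)
def frames(j,s4=1,off=np.pi/2):
    a=rz(j[0]);b=a*ry(j[1]);c=b*ry(j[2]);d=c*rz(s4*j[3]);e=d*ry(j[4]);f=e*rz(j[5]+off);return a,b,c,d,e,f
E
python3 - <<'E'
from kin import *
np.set_printoptions(precision=4,suppress=True)
Q=[[-.0003,.1676,.9859,-.001],[.118,.119,.699,.695],[-.066,.859,.114,.495]]
for s4 in(1,-1):
  for o in (0,np.pi/2,-np.pi/2,np.pi):
    print(s4,round(o,2),[round((frames(j,s4,o)[5].inv()*R.from_quat([q[1],q[2],q[3],q[0]])).magnitude(),3) for j,q in zip(J,Q)])
E
```

```text
1 0 [1.571, 1.57, 1.571]
1 1.57 [0.002, 0.001, 0.002]
1 -1.57 [3.142, 3.141, 3.141]
1 3.14 [1.571, 1.571, 1.57]
-1 0 [1.571, 2.286, 1.978]
-1 1.57 [0.002, 0.859, 1.062]
-1 -1.57 [3.142, 2.484, 2.972]
-1 3.14 [1.571, 1.026, 1.674]
```

```bash
cat >> kin.py <<'E'
def rows(j):
    a,b,c,d,e,f=[r.as_matrix() for r in frames(j)]
    # d1, lateral, L2, a3, L3, a5, tool
    return np.c_[[0,0,1],a[:,1],b[:,2],c[:,0],c[:,2],e[:,0],e[:,2]]
A=np.vstack([rows(j) for j in J])
u=np.linalg.lstsq(A,P.ravel(),rcond=1e-3)[0]
fk=lambda j:rows(j)@u
lo=np.array([-3.01,-1.01,.06,-1.02,.09,-3.14]);hi=np.array([3.01,2.22,2.58,4.17,2.62,3.14])
from scipy.optimize import least_squares
def ik(pos,Rt,j0):
    g=lambda j:np.r_[(fk(j)-pos)*5,(Rt.inv()*frames(j)[5]).as_rotvec()]
    return least_squares(g,np.clip(j0,lo+.01,hi-.01),bounds=(lo,hi))
C=np.array([.572,.101,.155]);YAW=np.radians(15);RW=Ry(YAW)
def tool(tilt):
    t=np.radians(tilt);z=RW@[np.cos(t),0,-np.sin(t)];x=RW@[np.sin(t),0,np.cos(t)];return R.from_matrix(np.c_[x,np.cross(z,x),z])
def tip2tcp(tip,tilt): # tip in wheel axes (m) -> TCP world
    return C+RW@np.array(tip)-.017*tool(tilt).as_matrix()[:,2]
E
python3 - <<'E'
from kin import *
np.set_printoptions(precision=3,suppress=True)
print(u,"res",(A@u-P.ravel()),np.linalg.svd(A)[1])
rng=np.random.default_rng(0)
for tilt in(15,25,35):
  for tip in([-.06,-.02,.06],[-.009,-.042,.036],[-.009,.045,.036]):
    S=[]
    for k in range(25):
        r=ik(tip2tcp(tip,tilt),tool(tilt),J[2] if k==0 else rng.uniform(lo,hi))
        if r.cost<1e-5 and not any(np.abs(r.x-q).max()<.05 for q in S): S.append(r.x)
        if k==0: print(tilt,tip,"near",r.cost,r.x)
    for x in S: print("   ",x, "elbow",u[0]+u[2]*np.cos(x[1]))
E
```

```text
[ 0.236  0.074  0.347  0.015  0.605 -0.001  0.262] res [-0.  0.  0.  0.  0.  0. -0. -0. -0.] [3.275 2.478 1.79  0.757 0.485 0.351 0.005]
15 [-0.06, -0.02, 0.06] near 0.06836292258281615 [-0.331 -0.867  2.58   1.017  0.79   0.365]
15 [-0.009, -0.042, 0.036] near 0.019139656272618818 [-0.298 -0.666  2.58   1.443  0.607 -0.074]
15 [-0.009, 0.045, 0.036] near 0.03436098229830519 [ 0.028 -0.723  2.58   1.005  0.265  0.485]
25 [-0.06, -0.02, 0.06] near 0.03001312059768117 [-0.255 -0.945  2.58   0.713  0.774  0.687]
25 [-0.009, -0.042, 0.036] near 0.004305278368228192 [-0.248 -0.767  2.58   1.019  0.561  0.366]
25 [-0.009, 0.045, 0.036] near 0.01010266634468275 [ 0.029 -0.8    2.58   0.557  0.392  0.928]
35 [-0.06, -0.02, 0.06] near 0.00598695849495166 [-0.214 -0.985  2.58   0.537  0.81   0.86 ]
35 [-0.009, -0.042, 0.036] near 4.054225313928292e-17 [-0.214 -0.791  2.551  0.722  0.604  0.656]
    [-0.214 -0.791  2.551  0.722  0.604  0.656] elbow 0.4798743304229913
35 [-0.009, 0.045, 0.036] near 5.699272498795024e-05 [ 0.028 -0.847  2.58   0.402  0.504  1.077]
```

```bash
cat >> kin.py <<'E'
def tool2(tilt,yw):
    W=Ry(np.radians(yw));t=np.radians(tilt);z=W@[np.cos(t),0,-np.sin(t)];x=W@[np.sin(t),0,np.cos(t)];return R.from_matrix(np.c_[x,np.cross(z,x),z])
def tcp2(tip,T): return C+RW@np.array(tip)-.017*T.as_matrix()[:,2]
E
python3 - <<'E'
from kin import *
np.set_printoptions(precision=2,suppress=True)
tips=([-.045,-.03,.06],[-.045,.035,.06],[-.01,-.03,.04],[-.01,.04,.03])
for tilt in(35,40,45):
  for yw in (5,15,25,35,45):
    T=tool2(tilt,yw);o=[]
    for tip in tips:
        r=ik(tcp2(tip,T),T,[-.2,-.7,2.4,.6,.7,.8]);o.append((r.cost<1e-8,round(np.abs(r.fun).max(),3),r.x[2]))
    print(tilt,yw,*["%s %.3f j3 %.2f |"%k for k in o],r.x)
E
```

```text
35 5 False 0.056 j3 2.58 | False 0.058 j3 2.58 | True 0.000 j3 2.57 | False 0.004 j3 2.58 | [ 0.13 -0.83  2.58 -0.09  0.43  1.67]
35 15 False 0.044 j3 2.58 | False 0.069 j3 2.58 | True 0.000 j3 2.56 | False 0.015 j3 2.58 | [ 0.01 -0.83  2.58  0.43  0.5   1.05]
35 25 False 0.008 j3 2.58 | False 0.047 j3 2.58 | True 0.000 j3 2.51 | True 0.000 j3 2.58 | [-0.1  -0.82  2.58  0.77  0.64  0.59]
35 35 True 0.000 j3 2.52 | False 0.006 j3 2.58 | True 0.000 j3 2.44 | True 0.000 j3 2.52 | [-0.19 -0.72  2.52  0.94  0.82  0.29]
35 45 True 0.000 j3 2.42 | True 0.000 j3 2.51 | True 0.000 j3 2.35 | True 0.000 j3 2.44 | [-0.25 -0.6   2.44  1.01  0.98  0.07]
40 5 False 0.002 j3 2.58 | False 0.007 j3 2.58 | True 0.000 j3 2.50 | True 0.000 j3 2.52 | [ 0.13 -0.78  2.52 -0.06  0.53  1.65]
40 15 True 0.000 j3 2.57 | False 0.015 j3 2.58 | True 0.000 j3 2.49 | True 0.000 j3 2.53 | [ 0.02 -0.8   2.53  0.34  0.57  1.12]
40 25 True 0.000 j3 2.53 | True 0.000 j3 2.58 | True 0.000 j3 2.46 | True 0.000 j3 2.51 | [-0.08 -0.76  2.51  0.63  0.69  0.71]
40 35 True 0.000 j3 2.46 | True 0.000 j3 2.53 | True 0.000 j3 2.39 | True 0.000 j3 2.47 | [-0.16 -0.69  2.47  0.8   0.84  0.41]
40 45 True 0.000 j3 2.38 | True 0.000 j3 2.46 | True 0.000 j3 2.31 | True 0.000 j3 2.40 | [-0.22 -0.58  2.4   0.89  0.98  0.18]
45 5 True 0.000 j3 2.51 | True 0.000 j3 2.52 | True 0.000 j3 2.44 | True 0.000 j3 2.45 | [ 0.13 -0.71  2.45 -0.05  0.62  1.64]
45 15 True 0.000 j3 2.50 | True 0.000 j3 2.52 | True 0.000 j3 2.43 | True 0.000 j3 2.46 | [ 0.03 -0.73  2.46  0.27  0.65  1.19]
45 25 True 0.000 j3 2.46 | True 0.000 j3 2.51 | True 0.000 j3 2.39 | True 0.000 j3 2.45 | [-0.06 -0.71  2.45  0.51  0.75  0.82]
45 35 True 0.000 j3 2.41 | True 0.000 j3 2.46 | True 0.000 j3 2.34 | True 0.000 j3 2.41 | [-0.13 -0.64  2.41  0.68  0.87  0.52]
45 45 True 0.000 j3 2.34 | True 0.000 j3 2.40 | True 0.000 j3 2.27 | True 0.000 j3 2.35 | [-0.19 -0.55  2.35  0.77  0.99  0.28]
```

```bash
python3 - <<'E'
from kin import *
s=manip.state();T=tool2(42,25)
for tip in([-.09,-.022,.14],[-.045,-.022,.075]):
    p=tcp2(tip,T);print(p,*rel(s,p,T),ik(p,T,s["joint_pos"]).x.round(2))
E
```

```text
[0.47931089 0.05111679 0.30637522] [ 0.138 -0.209 -0.101] [-35.89   2.46  26.1 ] [-0.35 -1.01  2.44  0.61  1.16  0.69]
[0.52277755 0.06276364 0.24137522] [ 0.138 -0.209 -0.101] [-39.26   2.47  33.25] [-0.27 -0.87  2.49  0.64  0.94  0.63]
```

apply_moves:
  moves:
    - [[0.138,-0.209,-0.101],[-37,2.5,28.5],1]
    - [[0.138,-0.209,-0.101],[-37,2.5,28.5],1]
    - [[0.138,-0.209,-0.101],[-37,2.5,28.5],1]
    - [[0.138,-0.209,-0.101],[-37,2.5,28.5],1]
    - [[0.138,-0.209,-0.101],[-37,2.5,28.5],1]
    - [[0.138,-0.209,-0.101],[-37,2.5,28.5],1]
    - [[0.138,-0.209,-0.101],[-37,2.5,28.5],1]
    - [[0.138,-0.209,-0.101],[-37,2.5,28.5],1]
    - [[0.138,-0.209,-0.101],[-37,2.5,28.5],1]
    - [[0.138,-0.209,-0.101],[-37,2.5,28.5],1]
    - [[0.138,-0.209,-0.101],[-37,2.5,28.5],1]
    - [[0.138,-0.209,-0.101],[-37,2.5,28.5],1]
    - [[0.138,-0.209,-0.101],[-37,2.5,28.5],1]
    - [[0.138,-0.209,-0.101],[-37,2.5,28.5],1]

```text
time: 6.1
tool_pos: [0.4947, 0.0539, 0.289]
tool_rot: [-0.086, 0.891, 0.197, 0.399]
contact_force: [-0.8, -0.7, 0.2]
gripper_width: -0.002
grasp_force: 0.0
```

```bash
python3 - <<'E'
from kin import *
np.set_printoptions(precision=4,suppress=True)
s=manip.state();print(s["time"],s["tool_pos"],np.array(s["joint_pos"]),fk(s["joint_pos"]))
print((rot(s).inv()*tool2(42,25)).as_rotvec())
f=manip.grab_frame("wrist");g=f["image"].copy()
for l in("axle","valve","spokes","tyre"):
    for d in manip.spot_point(f,l)[:1]:
        w=c2w(f,d["location"]);print(l,d["score"],w,(w-C)@RW)
# overlay
def draw(p,col):
    a=proj(f,C+np.atleast_2d(p)@RW.T).astype(int);cv2.polylines(g,[a.reshape(-1,1,2)],False,col,1)
th=np.linspace(0,2*np.pi,60)
draw(np.c_[-.022+0*th,.084*np.sin(th),.084*np.cos(th)],(0,255,0))
q=np.radians(168)
for k in range(5):
    a=q+np.radians(36+72*k);draw([[-.024,-r*np.sin(a),r*np.cos(a)] for r in(.02,.084)],(255,0,0))
draw([[-.044,.137,.013],[-.044,-.137,.013]],(255,255,0))
cv2.imwrite("pics/w1.png",cv2.cvtColor(g,cv2.COLOR_RGB2BGR))
E
```

```text
6.1 [0.4947 0.0539 0.289 ] [-0.3228 -0.7931  2.3274  0.6397  1.0242  0.6399] [0.5418 0.0379 0.3118]
[ 0.0048 -0.0042 -0.0001]
axle 0.72 [0.5771 0.103  0.1523] [ 0.0054  0.0006 -0.0027]
spokes 0.94 [0.5747 0.1    0.156 ] [ 0.0024 -0.0017  0.001 ]
```

View pics/w1.png

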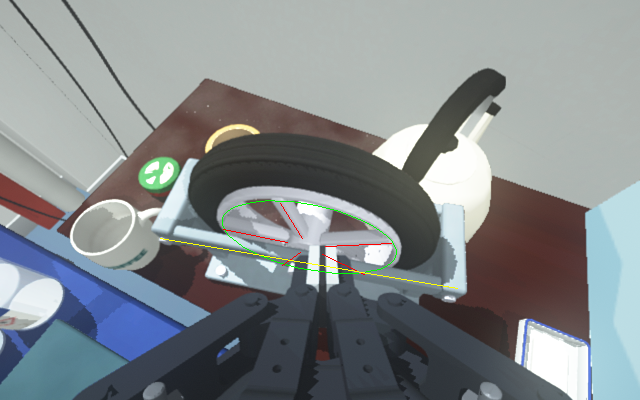

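The wrist view shows the wheel with its hub near (315,240) and the shut fingers in front of it at (325,260). The overlay lies a few pixels low, so I'll refine the centre and q.

```bash
sed -i 's/\[-.3499,-.8233,1.6335,.5316,1.4026,1.1333\]\]/[-.3499,-.8233,1.6335,.5316,1.4026,1.1333],[-.3228,-.7931,2.3274,.6397,1.0242,.6399]]/; s/\[.428,.0624,.7477\]\]/[.428,.0624,.7477],[.4947,.0539,.289]]/; s/^C=np.array(\[.572/C=np.array([.5745/' kin.py
cat >> kin.py <<'E'
def measure(f,l="spokes",dc=True):
    sp=manip.silhouettes(f,l);sp=max(sp,key=lambda d:d["score"]);m=sp["pixels"]
    return sp["score"],m
def overlay(f,C,yaw,q,name,box,k):
    g=f["image"].copy();W=Ry(yaw);x0,y0,x1,y1=box
    g=cv2.resize(g[y0:y1,x0:x1],None,fx=k,fy=k,interpolation=cv2.INTER_CUBIC)
    def draw(p,col):
        a=((proj(f,C+np.atleast_2d(p)@W.T)-[x0,y0])*k).astype(int);cv2.polylines(g,[a.reshape(-1,1,2)],False,col,1)
    th=np.linspace(0,2*np.pi,60);ring=lambda x,r:np.c_[x+0*th,r*np.sin(th),r*np.cos(th)]
    draw(ring(-.022,.084),(0,255,0));draw(ring(-.029,.019),(0,255,0));draw(ring(0,.123),(0,255,255))
    for i in range(5):
        a=q+np.radians(36+72*i)
        for w in(-.006,.006): draw([[-.024,-r*np.sin(a)-w*np.cos(a),r*np.cos(a)-w*np.sin(a)] for r in(.02,.084)],(255,0,0))
    for z in(.013,-.013): draw([[-.044,.137,z],[-.044,-.137,z]],(255,255,0))
    cv2.imwrite("pics/"+name,cv2.cvtColor(g,cv2.COLOR_RGB2BGR))
E
python3 - <<'E'
from kin import *
np.set_printoptions(precision=4,suppress=True)
print(u,(A@u-P.ravel()).round(4))
f=manip.grab_frame("wrist")
for d in manip.silhouettes(f,"spokes"): 
    m=d["pixels"];ys,xs=np.nonzero(m);print(d["score"],m.sum(),xs.min(),xs.max(),ys.min(),ys.max())
overlay(f,C,YAW,np.radians(168),"w2.png",(180,120,480,310),2.6)
s=manip.state();T=tool2(42,25)
for tip in([-.045,-.022,.075],[-.03,-.022,.052],[-.010,-.022,.045],[-.01,.04,.03]):
    p=tcp2(tip,T);r=ik(p,T,s["joint_pos"]);print(p,*rel(s,p,T),r.cost<1e-8,r.x.round(2))
E
```

```text
[ 0.2381  0.0741  0.4262  0.0956  0.609  -0.0006  0.263 ] [ 0.0001  0.0001  0.0005  0.0001 -0.0001  0.      0.0003  0.0001 -0.0004
  0.0001  0.     -0.0001]
0.71 2746 223 393 195 257
[0.5253 0.0628 0.2414] [ 0.002 -0.001 -0.002] [-1.17  0.56  5.35] True [-0.27 -0.64  2.32  0.68  0.88  0.58]
[0.5398 0.0666 0.2184] [ 0.002 -0.001 -0.002] [-1.89  0.81  7.99] True [-0.25 -0.56  2.31  0.7   0.81  0.54]
[0.5591 0.0718 0.2114] [ 0.002 -0.001 -0.002] [-1.1   1.15  9.92] True [-0.22 -0.48  2.28  0.72  0.77  0.53]
[0.543  0.1317 0.1964] [ 0.002 -0.001 -0.002] [-1.5  -4.95 11.71] True [-0.07 -0.51  2.32  0.63  0.66  0.69]
```

View pics/w2.png

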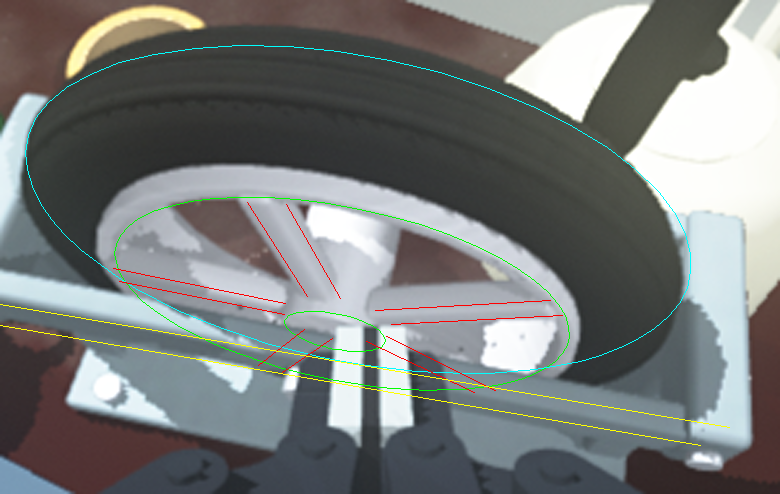

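The fit is good to 2–3 mm, with q ≈ 166–168°. Spokes lie at about -13° and 60° from the top, so I'll insert the shut fingertips between them at about +24°.

apply_moves:
  moves:
    - [[0,0,0],[-1.0,0.4,4],1]
    - [[0,0,0],[-1.8,0.8,7],1]
    - [[0,0,0],[-1.9,0.8,8],1]
    - [[0,0,0],[-1.6,1.0,8.8],1]
    - [[0,0,0],[-1.3,1.1,9.4],1]
    - [[0,0,0],[-1.1,1.15,9.9],1]
    - [[0,0,0],[-1.1,1.15,9.9],1]

```text
time: 7.15
tool_pos: [0.5592, 0.0719, 0.2115]
tool_rot: [-0.087, 0.892, 0.196, 0.397]
contact_force: [0.1, -0.1, 0.8]
gripper_width: -0.001
grasp_force: 0.0
```

```bash
cat >> kin.py <<'E'
def wtip(s): return RW.T@(np.array(s["tool_pos"])+.017*rot(s).as_matrix()[:,2]-C)
def arc(s,a0,a1,n,r,T,x=-.010,zmin=.0):
    for a in np.linspace(a0,a1,n):
        t=[x,-r*np.sin(np.radians(a)),max(zmin,r*np.cos(np.radians(a)))]
        rv,sh=rel(s,tcp2(t,T),T);print(round(a),sh.round(1).tolist(), ik(tcp2(t,T),T,s["joint_pos"]).cost<1e-8)
    print(rv)
E
python3 - <<'E'
from kin import *
s=manip.state();print(wtip(s).round(4),s["contact_force"])
arc(s,18,-48,12,.052,tool2(42,25))
f=manip.grab_frame("wrist");overlay(f,C,YAW,np.radians(167),"w3.png",(180,120,480,310),2.6)
E
```

```text
[-0.0098 -0.022   0.0451] [ 0.1033365  -0.13117581  0.81102094]
18 [0.4, -0.6, -0.2] True
12 [0.6, -1.1, -0.3] True
6 [0.7, -1.6, -0.2] True
0 [0.8, -2.2, -0.2] True
-6 [0.8, -2.7, -0.1] True
-12 [0.8, -3.2, 0.0] True
-18 [0.8, -3.8, 0.2] True
-24 [0.7, -4.2, 0.4] True
-30 [0.5, -4.7, 0.6] True
-36 [0.4, -5.2, 0.9] True
-42 [0.2, -5.6, 1.1] True
-48 [-0.1, -6.0, 1.4] True
[ 0.002 -0.001 -0.002]
```

View pics/w3.png

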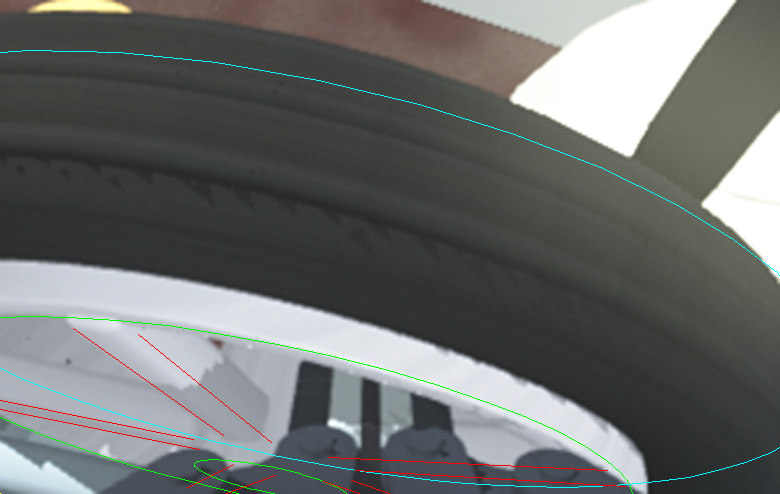

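The fingertips are at (375,370) in the crop, between the up spoke at (150,370) and the right one, touching nothing. I'll push anticlockwise along the arc.

apply_moves:
  moves:
    - [[0,0,0],[0.4,-0.6,-0.2],1]
    - [[0,0,0],[0.6,-1.1,-0.3],1]
    - [[0,0,0],[0.7,-1.6,-0.2],1]
    - [[0,0,0],[0.8,-2.2,-0.2],1]
    - [[0,0,0],[0.8,-2.7,-0.1],1]
    - [[0,0,0],[0.8,-3.2,0],1]
    - [[0,0,0],[0.8,-3.8,0.2],1]
    - [[0,0,0],[0.7,-4.2,0.4],1]
    - [[0,0,0],[0.5,-4.7,0.6],1]
    - [[0,0,0],[0.4,-5.2,0.9],1]
    - [[0,0,0],[0.2,-5.6,1.1],1]
    - [[0,0,0],[-0.1,-6,1.4],1]
    - [[0,0,0],[-0.1,-6,1.4],1]

```text
time: 8.5
tool_pos: [0.5422, 0.1312, 0.2009]
tool_rot: [-0.088, 0.892, 0.196, 0.397]
contact_force: [1.7, -1.2, 1.9]
gripper_width: -0.005
grasp_force: 1.0
```

```bash
python3 - <<'E'
from kin import *
s=manip.state();T=tool2(42,25);print(wtip(s).round(4),s["contact_force"])
f=manip.grab_frame("scene")
overlay(f,C,YAW,np.radians(167-60),"s3.png",(290,150,480,300),3.3)
tp=wtip(s)
for tip in([-.014,tp[1]-.006,tp[2]+.002],[-.045,tp[1]-.006,tp[2]+.03],[-.045,.03-.035,.075],[-.045,-.032,.07],[-.010,-.031,.041]):
    p=tcp2(tip,T);r=ik(p,T,s["joint_pos"]);print(np.round(tip,3),*rel(s,p,T),r.cost<1e-8)
E
```

```text
[-0.011   0.0397  0.0346] [ 1.71919351 -1.24818069  1.93003129]
[-0.014  0.034  0.037] [ 0.001 -0.    -0.003] [-0.12  0.54 -0.43] True
[-0.045  0.034  0.065] [ 0.001 -0.    -0.003] [-0.08  0.   -4.57] True
[-0.045 -0.005  0.075] [ 0.001 -0.    -0.003] [ 0.26  3.81 -5.77] True
[-0.045 -0.032  0.07 ] [ 0.001 -0.    -0.003] [-0.42  6.47 -5.78] True
[-0.01  -0.031  0.041] [ 0.001 -0.    -0.003] [-0.26  6.98 -1.27] True
```

View pics/s3.png

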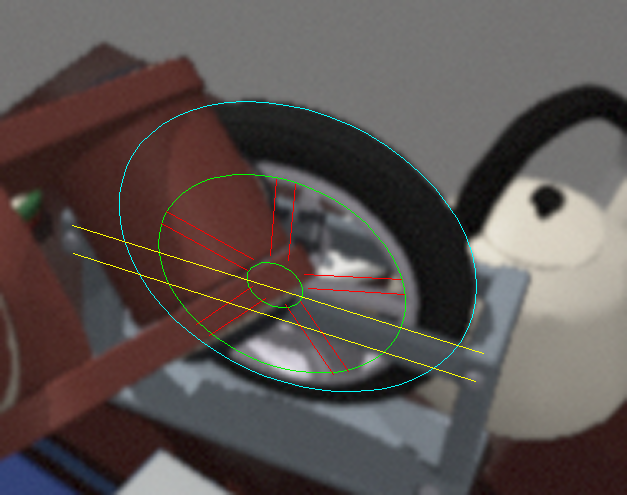

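The scene view is mostly hidden by the arm: only the wheel's right half shows, with a spoke at about (350,285). I'll retreat and measure from the wrist camera.

apply_moves:
  moves:
    - [[0,0,0],[-0.1,0.3,-0.4],1]
    - [[0,0,0],[-0.1,0.6,-1.5],1]
    - [[0,0,0],[-0.1,0.3,-4.6],1]
    - [[0,0,0],[0.2,3.8,-5.8],1]
    - [[0,0,0],[0.2,3.8,-8],1]
    - [[0,0,0],[0.2,3.8,-8],1]

```text
time: 9.15
tool_pos: [0.5056, 0.0702, 0.2584]
tool_rot: [-0.087, 0.892, 0.196, 0.399]
contact_force: [-0.0, -0.8, 0.3]
gripper_width: 0.001
grasp_force: 0.0
```

```bash
cat >> kin.py <<'E'
def profile(f,C=C,x=-.024):
    deg=np.arange(-90,91,2);m=measure(f)[1].astype(float);g=cv2.cvtColor(f["image"],cv2.COLOR_RGB2GRAY).astype(float);o=[];b=[]
    for a in np.radians(deg):
        r=np.linspace(.045,.075,12);px=proj(f,C+np.c_[x+0*r,-r*np.sin(a),r*np.cos(a)]@RW.T).round().astype(int)
        ok=(px[:,0]>=0)&(px[:,0]<640)&(px[:,1]>=0)&(px[:,1]<400);px=px[ok]
        o.append(m[px[:,1],px[:,0]].mean() if len(px) else -1);b.append(g[px[:,1],px[:,0]].mean() if len(px) else -1)
    return deg,np.array(o),np.array(b)
E
python3 - <<'E'
from kin import *
s=manip.state();print(wtip(s).round(4),s["contact_force"])
f=manip.grab_frame("wrist");d,o,b=profile(f)
print([(int(x),round(y,1),int(z)) for x,y,z in zip(d,o,b)])
for k in manip.spot_point(f,"valve"): print(k["score"],(c2w(f,k["location"])-C)@RW)
overlay(f,C,YAW,np.radians(167-60),"w4.png",(180,100,480,310),2.6)
E
```

```text
[-0.062  -0.0099  0.0921] [-0.03965487 -0.83972168  0.32176235]
[(-90, np.float64(0.0), 151), (-88, np.float64(0.0), 151), (-86, np.float64(0.0), 150), (-84, np.float64(0.0), 150), (-82, np.float64(0.0), 150), (-80, np.float64(0.0), 150), (-78, np.float64(0.0), 151), (-76, np.float64(0.0), 155), (-74, np.float64(0.0), 156), (-72, np.float64(0.0), 164), (-70, np.float64(0.2), 164), (-68, np.float64(0.2), 163), (-66, np.float64(0.6), 151), (-64, np.float64(0.9), 146), (-62, np.float64(1.0), 150), (-60, np.float64(1.0), 159), (-58, np.float64(1.0), 170), (-56, np.float64(1.0), 179), (-54, np.float64(1.0), 182), (-52, np.float64(1.0), 186), (-50, np.float64(1.0), 185), (-48, np.float64(1.0), 190), (-46, np.float64(1.0), 189), (-44, np.float64(1.0), 196), (-42, np.float64(1.0), 199), (-40, np.float64(1.0), 200), (-38, np.float64(0.8), 196), (-36, np.float64(0.7), 165), (-34, np.float64(0.5), 141), (-32, np.float64(0.4), 129), (-30, np.float64(0.2), 119), (-28, np.float64(0.2), 103), (-26, np.float64(0.1), 94), (-24, np.float64(0.0), 89), (-22, np.float64(0.0), 83), (-20, np.float64(0.0), 
[... 877 characters left out ...]
4(0.0), 143), (46, np.float64(0.1), 135), (48, np.float64(0.1), 127), (50, np.float64(0.2), 123), (52, np.float64(0.2), 128), (54, np.float64(0.3), 130), (56, np.float64(0.4), 144), (58, np.float64(0.5), 164), (60, np.float64(0.7), 187), (62, np.float64(0.9), 193), (64, np.float64(1.0), 184), (66, np.float64(1.0), 183), (68, np.float64(1.0), 186), (70, np.float64(1.0), 187), (72, np.float64(1.0), 190), (74, np.float64(1.0), 193), (76, np.float64(1.0), 196), (78, np.float64(1.0), 197), (80, np.float64(1.0), 200), (82, np.float64(1.0), 201), (84, np.float64(1.0), 192), (86, np.float64(1.0), 178), (88, np.float64(1.0), 173), (90, np.float64(1.0), 179)]
0.75 [ 0.01270835 -0.07139733 -0.03934785]
```

View pics/w4.png

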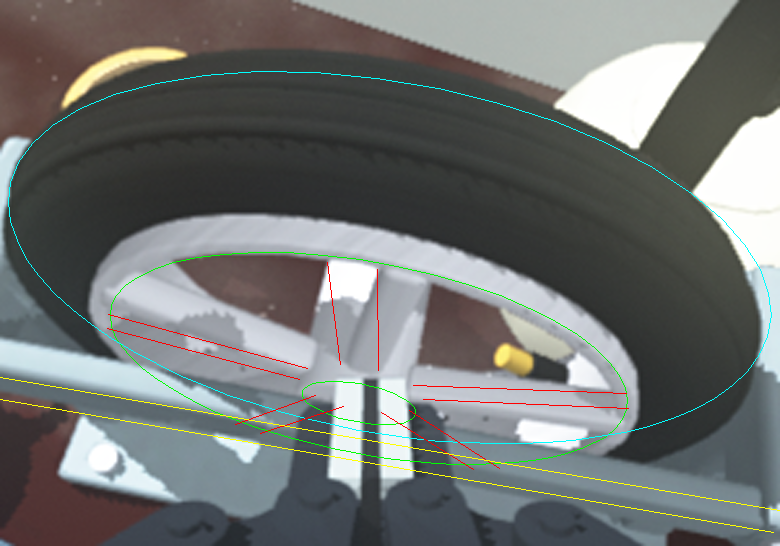

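The up spoke is at about (400,300) in the crop, which is +6.5°. The valve's brass end is at (515,360), so q ≈ 115°. Next I insert at +36° and make the second stroke.

```bash
python3 - <<'E'
from kin import *
s=manip.state();T=tool2(42,25)
for tip in([-.045,-.0305,.075],[-.03,-.0305,.055],[-.010,-.0305,.042]):
    p=tcp2(tip,T);r=ik(p,T,s["joint_pos"]);print(np.round(tip,3),*rel(s,p,T),r.cost<1e-8)
arc(s,30,-48,14,.052,T)
E
```

```text
[-0.045 -0.03   0.075] [ 0.001  0.001 -0.003] [-0.14  2.49  1.87] True
[-0.03  -0.03   0.055] [ 0.001  0.001 -0.003] [-0.64  2.75  4.31] True
[-0.01  -0.03   0.042] [ 0.001  0.001 -0.003] [-0.29  3.09  6.64] True
30 [-0.0, 2.6, 6.5] True
24 [0.2, 2.2, 6.4] True
18 [0.4, 1.7, 6.3] True
12 [0.6, 1.2, 6.3] True
6 [0.7, 0.6, 6.3] True
0 [0.8, 0.1, 6.4] True
-6 [0.8, -0.4, 6.4] True
-12 [0.8, -1.0, 6.6] True
-18 [0.8, -1.5, 6.7] True
-24 [0.7, -2.0, 6.9] True
-30 [0.6, -2.5, 7.2] True
-36 [0.4, -2.9, 7.4] True
-42 [0.2, -3.3, 7.7] True
-48 [-0.0, -3.7, 8.0] True
[ 0.001  0.001 -0.003]
```

apply_moves:
  moves:
    - [[0,0,0],[-0.1,2.5,1.9],1]
    - [[0,0,0],[-0.6,2.7,4.3],1]
    - [[0,0,0],[-0.4,2.9,5.5],1]
    - [[0,0,0],[-0.3,3.1,6.6],1]
    - [[0,0,0],[-0.3,3.1,6.6],1]
    - [[0,0,0],[0,2.6,6.5],1]
    - [[0,0,0],[0.2,2.2,6.4],1]

```text
time: 10.0
tool_pos: [0.5589, 0.0721, 0.2143]
tool_rot: [-0.087, 0.892, 0.196, 0.397]
contact_force: [1.6, -2.8, -2.0]
gripper_width: 0.002
grasp_force: 1.7
```

apply_moves:
  moves:
    - [[0,0,0],[0.2,-0.5,-0.1],1]
    - [[0,0,0],[0.4,-1,-0.1],1]
    - [[0,0,0],[0.5,-1.6,-0.1],1]
    - [[0,0,0],[0.6,-2.1,0],1]
    - [[0,0,0],[0.6,-2.6,0],1]
    - [[0,0,0],[0.6,-3.2,0.2],1]
    - [[0,0,0],[0.6,-3.7,0.3],1]
    - [[0,0,0],[0.5,-4.2,0.5],1]
    - [[0,0,0],[0.4,-4.7,0.8],1]
    - [[0,0,0],[0.2,-5.1,1],1]
    - [[0,0,0],[0,-5.5,1.3],1]
    - [[0,0,0],[-0.2,-5.9,1.6],1]
    - [[0,0,0],[-0.2,-5.9,1.6],1]
    - [[0,0,0],[-0.3,-5.6,1.2],1]
    - [[0,0,0],[-0.3,-5.3,0.1],1]
    - [[0,0,0],[-0.3,-5.6,-3],1]
    - [[0,0,0],[0,-2.1,-4.2],1]
    - [[0,0,0],[0,-2.1,-6.4],1]
    - [[0,0,0],[0,-2.1,-6.4],1]

```text
time: 11.9
tool_pos: [0.5073, 0.0699, 0.2602]
tool_rot: [-0.087, 0.892, 0.196, 0.399]
contact_force: [0.1, -0.3, 0.7]
gripper_width: -0.001
grasp_force: 0.0
```

```bash
cat >> kin.py <<'E'
def qfit(f,guess):
    "valve angle by mask near-top spoke + valve net"
    d,o,b=profile(f);near=o*(np.abs(d)<40)
    m=measure(f)[1];g=np.radians(np.arange(guess-30,guess+30,.5))
    sc=[(lambda k:m[k].mean())(spoke_masks(f,C,YAW,q)&TOP(f)) for q in g]
    print("qmask",np.degrees(g[int(np.argmax(sc))]),max(sc))
    print("mask>.8:",d[o>.8].tolist())
    for k in manip.spot_point(f,"valve")[:2]:
        v=(c2w(f,k["location"])-C)@RW;print("valve",round(k["score"],2),v.round(4),"q",np.degrees(np.arctan2(-v[1],v[2])).round(1))
def TOP(f): return mask(f,C+np.array([[-.018,y,z] for y,z in((-.08,.02),(.08,.02),(.06,.06),(-.06,.06),(0,.084))])@RW.T)
E
python3 - <<'E'
from kin import *
s=manip.state();print(s["time"],wtip(s).round(4),s["contact_force"])
f=manip.grab_frame("wrist");save(f,"w5raw.png");qfit(f,45);T=tool2(42,25)
for tip in([-.045,-.0305,.075],[-.03,-.0305,.055],[-.010,-.0305,.042]):
    p=tcp2(tip,T);print(np.round(tip,3),*rel(s,p,T))
arc(s,30,-24,10,.052,T)
E
```

```text
11.9 [-0.0604 -0.0105  0.0939] [ 0.10897266 -0.29123745  0.70339134]
qmask 45.5 0.6481217308606753
mask>.8: [-62, -60, -58, -56, -54, -52, -50, -48, -46, -44, -42, -40, -38, 4, 6, 8, 10, 12, 64, 66, 68, 70, 72, 74, 76, 78, 80, 82, 84, 86, 88, 90]
[-0.045 -0.03   0.075] [ 0.005 -0.004 -0.002] [-0.61  2.23  2.14]
[-0.03  -0.03   0.055] [ 0.005 -0.004 -0.002] [-1.12  2.48  4.58]
[-0.01  -0.03   0.042] [ 0.005 -0.004 -0.002] [-0.78  2.82  6.91]
30 [-0.5, 2.4, 6.8] True
24 [-0.3, 1.9, 6.7] True
18 [-0.1, 1.4, 6.6] True
12 [0.1, 0.9, 6.6] True
6 [0.2, 0.4, 6.6] True
0 [0.3, -0.2, 6.6] True
-6 [0.4, -0.7, 6.7] True
-12 [0.4, -1.2, 6.8] True
-18 [0.3, -1.8, 7.0] True
-24 [0.2, -2.3, 7.2] True
[ 0.005 -0.004 -0.002]
```

q ≈ 44° now, with a spoke at +8°. The third stroke will stop slightly short.

apply_moves:
  moves:
    - [[0,0,0],[-0.6,2.2,2.1],1]
    - [[0,0,0],[-1.1,2.5,4.6],1]
    - [[0,0,0],[-0.9,2.7,5.8],1]
    - [[0,0,0],[-0.8,2.8,6.9],1]
    - [[0,0,0],[-0.8,2.8,6.9],1]
    - [[0,0,0],[-0.5,2.4,6.8],1]
    - [[0,0,0],[-0.3,1.9,6.7],1]
    - [[0,0,0],[-0.1,1.4,6.6],1]
    - [[0,0,0],[0.1,0.9,6.6],1]
    - [[0,0,0],[0.2,0.4,6.6],1]
    - [[0,0,0],[0.3,-0.2,6.6],1]
    - [[0,0,0],[0.4,-0.7,6.7],1]
    - [[0,0,0],[0.4,-1.2,6.8],1]
    - [[0,0,0],[0.35,-1.65,6.95],1]
    - [[0,0,0],[0.35,-1.65,6.95],1]
    - [[0,0,0],[0.2,-1.2,6.5],1]
    - [[0,0,0],[0,-0.8,5.2],1]
    - [[0,0,0],[-0.3,0,2.1],1]
    - [[0,0,0],[0,0,-0.4],1]
    - [[0,0,0],[0,0,-0.4],1]

```text
time: 14.1
tool_pos: [0.5049, 0.0688, 0.2641]
tool_rot: [-0.086, 0.891, 0.196, 0.4]
contact_force: [0.6, 0.2, 0.4]
gripper_width: 0.001
grasp_force: 0.0
```

```bash
python3 - <<'E'
from kin import *
s=manip.state();print(s["time"],wtip(s).round(4),s["contact_force"])
f=manip.grab_frame("wrist");save(f,"w6raw.png");qfit(f,5)
f2=manip.grab_frame("wrist");qfit(f2,5)
d,o,b=profile(f);print([(int(x),round(float(y),1),int(z)) for x,y,z in zip(d,o,b) if abs(abs(x)-36)<16])
overlay(f,C,YAW,np.radians(4),"w6.png",(180,100,480,310),2.6)
E
```

```text
14.1 [-0.0631 -0.011   0.0978] [0.58529135 0.21250415 0.35382892]
qmask 2.0 0.7287853577371048
mask>.8: [-90, -88, -86, -84, -82, -80, -38, -36, -34, -32, -30, -28, -26, -24, -22, -20, 24, 26, 28, 30, 32, 34, 36, 38, 40, 42]
qmask 2.0 0.7494042891183479
mask>.8: [-90, -88, -86, -84, -82, -80, -78, -38, -36, -34, -32, -30, -28, -26, -24, -22, -20, 24, 26, 28, 30, 32, 34, 36, 38, 40, 42]
[(-50, 0.0, 164), (-48, 0.0, 159), (-46, 0.0, 150), (-44, 0.0, 148), (-42, 0.0, 149), (-40, 0.6, 150), (-38, 0.8, 156), (-36, 1.0, 165), (-34, 1.0, 176), (-32, 1.0, 189), (-30, 1.0, 205), (-28, 1.0, 206), (-26, 1.0, 204), (-24, 1.0, 203), (-22, 1.0, 200), (22, 0.7, 128), (24, 0.9, 143), (26, 1.0, 146), (28, 1.0, 150), (30, 1.0, 153), (32, 1.0, 162), (34, 1.0, 171), (36, 1.0, 170), (38, 1.0, 170), (40, 1.0, 169), (42, 1.0, 164), (44, 0.2, 128), (46, 0.0, 119), (48, 0.0, 128), (50, 0.0, 148)]
```

View pics/w6.png

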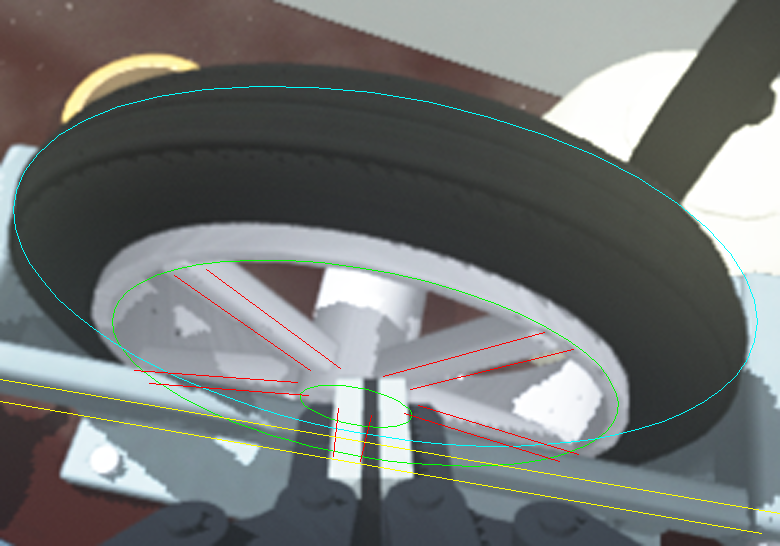

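The wheel is close: the spokes lie near -34° and +38°, symmetric about the top to within a few degrees. I'll fit q numerically.

```bash
cat >> kin.py <<'E'
from scipy.optimize import minimize
def fitq(f,m,q0,zmin=.016,prior=.004):
    "fit q, dx,dy,dz so that spoke boxes match silhouette inside the rim opening, above the bar"
    th=np.linspace(-1.37,1.37,40)
    reg=mask(f,C+np.r_[np.c_[-.024+0*th,-.078*np.sin(th),.078*np.cos(th)]]@RW.T)
    hub=np.zeros((400,640),bool);tt=np.linspace(0,2*np.pi,30)
    hub=mask(f,C+np.vstack([np.c_[x+0*tt,.026*np.sin(tt),.026*np.cos(tt)] for x in(-.04,.029)])@RW.T)
    reg&=~hub
    mb=cv2.GaussianBlur(m.astype(np.float32),(0,0),.8)
    def cost(p):
        k=cv2.GaussianBlur(spoke_masks(f,C+p[1:]/1e3,YAW,np.radians(p[0])).astype(np.float32),(0,0),.8)
        return (np.abs(k-mb)*reg).sum()/reg.sum()+prior*((p[1:]/3)**2).sum()
    best=min((minimize(cost,[q0+d,0,0,0],method="Nelder-Mead",options=dict(initial_simplex=np.array([[q0+d,0,0,0],[q0+d+4,0,0,0],[q0+d,4,0,0],[q0+d,0,4,0],[q0+d,0,0,4]]))) for d in(-4,0,4)),key=lambda r:r.fun)
    return best.x.round(2),round(best.fun,4),int(reg.sum())
E
python3 - <<'E'
from kin import *
for n,pr in((0,.004),(1,.02)):
    f=manip.grab_frame("wrist");print(fitq(f,measure(f)[1],3,prior=pr))
g=cv2.cvtColor(f["image"],cv2.COLOR_RGB2GRAY)
E
```

```text
(array([ 2.39, -1.34,  0.71, -0.73]), np.float64(0.0737), 3327)
(array([ 1.51, -0.85, -0.01, -0.51]), np.float64(0.0991), 3268)
```

```bash
python3 - <<'E'
from kin import *
s=manip.state()
for tl,p in((42,[.40,.05,.50]),(30,[.40,.04,.42])):
    T=tool2(tl,20);r=ik(p,T,s["joint_pos"]);print(*rel(s,p,T),r.cost<1e-8,r.x.round(2))
E
```

```text
[-0.063 -0.     0.056] [ 10.92  -2.59 -23.73] False [-0.41 -1.01  2.06  0.54  1.47  0.92]
[-0.068  0.209  0.049] [  4.69  -1.68 -18.69] False [-0.58 -1.01  2.23  0.8   1.43  0.66]
```

apply_moves:
  moves:
    - [[0,0,0],[5,-1,-5],1]
    - [[0,0,0],[8,-2,-9],1]
    - [[0,0,0],[11,-2.5,-14],1]
    - [[0,0,0],[14,-2.5,-18],1]
    - [[0,0,0],[14,-2.5,-18],1]
    - [[0,0,0],[14,-2.5,-18],1]
    - [[0,0,0],[14,-2.5,-18],1]

```text
time: 15.45
tool_pos: [0.4576, 0.0755, 0.4854]
tool_rot: [-0.087, 0.892, 0.196, 0.398]
contact_force: [0.2, 0.1, 0.4]
gripper_width: -0.002
grasp_force: 0.0
```

```bash
python3 - <<'E'
from kin import *
s=manip.state();print(s["time"],s["tool_pos"],np.array(s["joint_pos"]).round(2))
for n in("wrist","scene"):
    f=manip.grab_frame(n)
    for d in manip.silhouettes(f,"spokes")[:2]:
        m=d["pixels"];print(n,round(d["score"],2),m.sum(),fitq(f,m,2),fitq(f,m,2,prior=.02))
    for l in("axle","spokes","valve"):
        for k in manip.spot_point(f,l)[:1]:print(l,round(k["score"],2),((c2w(f,k["location"])-C)@RW).round(4))
E
```

```text
15.45 [0.45760259 0.07551878 0.48541547] [-0.29 -0.88  2.05  0.53  1.32  0.89]
wrist 0.75 353 (array([ 2.53, -3.07, -0.52, -0.95]), np.float64(0.3835), 635) (array([ 2.46, -3.04, -0.59, -1.03]), np.float64(0.4024), 635)
wrist 0.34 4699 (array([-35.22, -15.09,  -3.49,  -3.31]), np.float64(0.1205), 635) (array([ 7.75, -1.88, -0.83, -0.59]), np.float64(0.6376), 635)
scene 0.6 392 (array([ 1.92, -0.31, -1.12, -0.97]), np.float64(0.0587), 784) (array([ 2.66,  0.  , -0.01,  0.  ]), np.float64(0.0561), 784)
axle 0.87 [ 0.0024 -0.0027 -0.0045]
spokes 0.61 [ 0.0001  0.0005 -0.0068]
```

All the fits agree on q ≈ +2°. I'll finish with a small nudge of about 2°.

```bash
python3 - <<'E'
from kin import *
s=manip.state();T=tool2(42,25)
for tip in([-.063,-.003,.1],[-.045,0,.083],[-.03,0,.066],[-.010,0,.051],[-.010,.009,.0512],[-.010,.0135,.0502],[-.010,.0173,.049],[-.012,.012,.052],[-.045,.008,.083]):
    p=tcp2(tip,T);print(np.round(tip,3),*rel(s,p,T))
E
```

```text
[-0.063 -0.003  0.1  ] [ 0.002 -0.    -0.002] [-13.42   1.84  17.66]
[-0.045  0.     0.083] [ 0.002 -0.    -0.002] [-13.46   1.85  20.15]
[-0.03   0.     0.066] [ 0.002 -0.    -0.002] [-13.74   2.11  22.39]
[-0.01   0.     0.051] [ 0.002 -0.    -0.002] [-13.53   2.45  24.86]
[-0.01   0.009  0.051] [ 0.002 -0.    -0.002] [-13.41   1.57  24.96]
[-0.01   0.014  0.05 ] [ 0.002 -0.    -0.002] [-13.44   1.12  25.08]
[-0.01   0.017  0.049] [ 0.002 -0.    -0.002] [-13.48   0.75  25.21]
[-0.012  0.012  0.052] [ 0.002 -0.    -0.002] [-13.45   1.24  24.79]
[-0.045  0.008  0.083] [ 0.002 -0.    -0.002] [-13.37   1.07  20.25]
```

apply_moves:
  moves:
    - [[0,0,0],[-4,1,4],1]
    - [[0,0,0],[-7,1.5,8],1]
    - [[0,0,0],[-10,1.8,12],1]
    - [[0,0,0],[-13.4,1.8,15.5],1]
    - [[0,0,0],[-13.4,1.8,17.7],1]
    - [[0,0,0],[-13.5,1.9,20.1],1]
    - [[0,0,0],[-13.7,2.1,22.4],1]
    - [[0,0,0],[-13.6,2.3,23.8],1]
    - [[0,0,0],[-13.5,2.45,24.9],1]
    - [[0,0,0],[-13.5,2.45,24.9],1]

```text
time: 16.95
tool_pos: [0.5538, 0.0936, 0.2161]
tool_rot: [-0.088, 0.893, 0.196, 0.396]
contact_force: [0.6, 0.6, -0.0]
gripper_width: -0.002
grasp_force: 0.0
```

```bash
python3 - <<'E'
from kin import *
s=manip.state();T=tool2(42,25);print(wtip(s).round(4))
for tip in([-.010,.009,.0512],[-.010,.0135,.0502],[-.010,.0173,.049],[-.012,.010,.052],[-.045,.004,.083]):
    p=tcp2(tip,T);print(np.round(tip,3),*rel(s,p,T))
E
```

```text
[-0.0095  0.0004  0.0497]
[-0.01   0.009  0.051] [ 0.001  0.002 -0.003] [ 0.17 -0.86 -0.03]
[-0.01   0.014  0.05 ] [ 0.001  0.002 -0.003] [ 0.15 -1.3   0.09]
[-0.01   0.017  0.049] [ 0.001  0.002 -0.003] [ 0.1  -1.68  0.22]
[-0.012  0.01   0.052] [ 0.001  0.002 -0.003] [ 0.11 -0.99 -0.22]
[-0.045  0.004  0.083] [ 0.001  0.002 -0.003] [ 0.16 -0.97 -4.79]
```

Push to the end point and hold there, so the contact can be read.

apply_moves:
  moves:
    - [[0,0,0],[0.1,-0.5,0],1]
    - [[0,0,0],[0.15,-0.9,0],1]
    - [[0,0,0],[0.15,-1.15,0.05],1]
    - [[0,0,0],[0.15,-1.3,0.1],1]
    - [[0,0,0],[0.1,-1.45,0.15],1]
    - [[0,0,0],[0.1,-1.6,0.2],1]
    - [[0,0,0],[0.1,-1.7,0.2],1]
    - [[0,0,0],[0.1,-1.7,0.2],1]

```text
time: 17.75
tool_pos: [0.5488, 0.1096, 0.2173]
tool_rot: [-0.087, 0.892, 0.196, 0.397]
contact_force: [0.6, 0.2, 0.0]
gripper_width: -0.002
grasp_force: 0.0
```

```bash
python3 - <<'E'
from kin import *
s=manip.state();print(wtip(s).round(4),s["contact_force"])
E
```

```text
[-0.0102  0.0171  0.0509] [0.58003783 0.20276751 0.00087774]
```

apply_moves:
  moves:
    - [[0,0,0],[0,-0.1,0],1]
    - [[0,0,0],[0,-0.2,0.05],1]
    - [[0,0,0],[0,-0.2,0.05],1]

```text
time: 18.05
tool_pos: [0.5484, 0.1115, 0.2169]
tool_rot: [-0.087, 0.892, 0.196, 0.398]
contact_force: [-0.5, 0.0, 0.3]
gripper_width: 0.0
grasp_force: 0.2
```

apply_moves:
  moves:
    - [[0,0,0],[0,-0.1,0],1]
    - [[0,0,0],[0,-0.1,0],1]

```text
time: 18.25
tool_pos: [0.5482, 0.112, 0.2172]
tool_rot: [-0.087, 0.892, 0.196, 0.398]
contact_force: [0.1, -3.0, 0.6]
gripper_width: 0.001
grasp_force: 1.1
```

```bash
python3 - <<'E'
from kin import *
s=manip.state();print(wtip(s).round(4),np.array(s["contact_force"]).round(2),s["grasp_force"])
f=manip.grab_frame("wrist");print(fitq(f,measure(f)[1],1))
f=manip.grab_frame("top");
for k in manip.spot_point(f,"valve")[:2]:print(k["score"],((c2w(f,k["location"])-C)@RW).round(4))
E
```

```text
[-0.0101  0.0196  0.0508] [ 0.1  -2.98  0.62] 1.1348084179189755
(array([ 4.18, -0.3 , -0.33, -0.94]), np.float64(0.3605), 4012)
0.72 [-0.0067 -0.0016  0.0029]
```

Contact is at tip y = +19.6 mm. I'll probe the right-hand spoke lightly in the same way; the midpoint gives the valve's direction whatever the finger's width.

```bash
python3 - <<'E'
from kin import *
s=manip.state();T=tool2(42,25)
for y in(0,-.012,-.016,-.018,-.019,-.020,-.022):
    p=tcp2([-.010,y,.0508],T);print(y,*rel(s,p,T))
E
```

```text
0 [ 0.003 -0.001 -0.002] [-0.21  1.94 -0.24]
-0.012 [ 0.003 -0.001 -0.002] [-0.35  3.12 -0.39]
-0.016 [ 0.003 -0.001 -0.002] [-0.4   3.52 -0.44]
-0.018 [ 0.003 -0.001 -0.002] [-0.42  3.72 -0.46]
-0.019 [ 0.003 -0.001 -0.002] [-0.43  3.81 -0.48]
-0.02 [ 0.003 -0.001 -0.002] [-0.44  3.91 -0.49]
-0.022 [ 0.003 -0.001 -0.002] [-0.47  4.11 -0.51]
```

apply_moves:
  moves:
    - [[0,0,0],[-0.1,1,-0.1],1]
    - [[0,0,0],[-0.2,1.9,-0.2],1]
    - [[0,0,0],[-0.3,2.6,-0.3],1]
    - [[0,0,0],[-0.35,3,-0.4],1]
    - [[0,0,0],[-0.35,3,-0.4],1]

```text
time: 18.95
tool_pos: [0.5558, 0.0824, 0.2171]
tool_rot: [-0.087, 0.892, 0.196, 0.397]
contact_force: [0.0, -0.5, -0.9]
gripper_width: 0.0
grasp_force: 0.0
```

apply_moves:
  moves:
    - [[0,0,0],[0,0.2,0],1]
    - [[0,0,0],[0,0.2,0],1]

```text
time: 19.15
tool_pos: [0.5565, 0.0811, 0.217]
tool_rot: [-0.088, 0.892, 0.196, 0.397]
contact_force: [-0.6, -0.6, 0.0]
gripper_width: -0.0
grasp_force: 0.0
```

apply_moves:
  moves:
    - [[0,0,0],[0,0.2,0],1]
    - [[0,0,0],[0,0.2,0],1]

```text
time: 19.35
tool_pos: [0.5574, 0.0793, 0.2171]
tool_rot: [-0.087, 0.892, 0.196, 0.398]
contact_force: [-0.5, 0.3, 0.1]
gripper_width: 0.004
grasp_force: 0.0
```

apply_moves:
  moves:
    - [[0,0,0],[0,0.2,0],1]
    - [[0,0,0],[0,0.2,0],1]

```text
time: 19.55
tool_pos: [0.5583, 0.0774, 0.2171]
tool_rot: [-0.087, 0.892, 0.196, 0.398]
contact_force: [0.3, -0.7, 0.5]
gripper_width: 0.003
grasp_force: 0.1
```

apply_moves:
  moves:
    - [[0,0,0],[0,0.1,0],1]
    - [[0,0,0],[0,0.1,0],1]

```text
time: 19.75
tool_pos: [0.5584, 0.077, 0.2169]
tool_rot: [-0.088, 0.892, 0.196, 0.397]
contact_force: [-1.0, 2.4, 0.2]
gripper_width: -0.001
grasp_force: 1.2
```

```bash
python3 - <<'E'
from kin import *
s=manip.state();print(wtip(s).round(4),np.array(s["contact_force"]).round(2),s["grasp_force"])
E
```

```text
[-0.0093 -0.0168  0.0506] [-1.04  2.38  0.22] 1.2252599690691568
```

The contacts are symmetric, ±18 mm after allowing for the tool's yaw. So the valve is at the top to within about 2°. I'll retreat clear now.

apply_moves:
  moves:
    - [[0,0,0],[0,-0.8,0],1]
    - [[0,0,0],[0.1,-1.6,0],1]
    - [[0,0,0],[0.1,-1.6,-1.5],1]
    - [[0,0,0],[0.1,-1.6,-4.5],1]
    - [[0,0,0],[0.2,-1.6,-7],1]
    - [[0,0,0],[5,-2,-12],1]
    - [[0,0,0],[9,-3,-17],1]
    - [[0,0,0],[14,-4,-24],1]
    - [[0,0,0],[14,-4,-24],1]
    - [[0,0,0],[14,-4,-24],1]
    - [[0,0,0],[14,-4,-24],1]

```text
time: 20.85
tool_pos: [0.4643, 0.0778, 0.4878]
tool_rot: [-0.086, 0.89, 0.197, 0.401]
contact_force: [-0.3, -0.9, -0.5]
gripper_width: 0.001
grasp_force: 0.0
```

```bash
python3 - <<'E'
from kin import *
s=manip.state();print(s["time"],s["tool_pos"],np.array(s["contact_force"]).round(1),np.abs(s["joint_vel"]).max())
f=manip.grab_frame("scene");m=measure(f);print(m[0],m[1].sum(),fitq(f,m[1],1),fitq(f,m[1],1,prior=.02))
E
```

```text
20.85 [0.46434435 0.07782701 0.48782464] [-0.3 -0.9 -0.5] 0.10064820484518015
0.89 475 (array([ 2.65, -1.  , -0.83, -1.36]), np.float64(0.0315), 784) (array([ 2.54, -0.92, -0.94, -1.35]), np.float64(0.0378), 784)
```

apply_moves:
  moves:
    - [[0,0,0],[0,0,0],1]
    - [[0,0,0],[0,0,0],1]
    - [[0,0,0],[0,0,0],1]

```text
time: 21.25
tool_pos: [0.465, 0.0773, 0.4797]
tool_rot: [-0.088, 0.893, 0.196, 0.396]
contact_force: [0.9, 0.1, 0.4]
gripper_width: 0.003
grasp_force: 0.0
```

```bash
python3 -c "
from plant import manip
print(manip.job_done())"
```

```text
the job is handed in; nothing more can be done
None
```

I turned the wheel anticlockwise in three spoke pushes; the valve now stands at the top, 0–2.6° clockwise by my measurements, and I handed in at 21 s with the robot clear of the wheel (no verdict was returned).

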